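# Hold a heatsink in the corner of a drill jig

## Robot

A 6-joint arm with a two-finger parallel gripper is mounted at the origin on the work surface. World frame = base frame: x ahead of the robot, y to its left, z up, the work surface at z = 0. Lengths are in m, angles in rad, forces in N, time in s.
With the tool pointing down it reaches from about 0.35 to 0.975 m from the base axis. Payload 4.9 kg.
Tool frame: the origin (TCP) lies at the very end of the fingers, on their centre line; the grasp point (between the pads) lies 19 mm behind it (ctrl.pinch_z is the distance from the TCP to the grasp point, in m); z points along the fingers, y is the direction in which the jaws open and shut (so a half turn about z gives the same grasp; the last joint's range is limited). The gripper opens to 85 mm and grips with 20 to 120 N. Pads are 22 mm wide; open, the fingers measure 114 mm over their backs; the gripper's body (76 mm by 85 mm) begins 54 mm behind the grasp point. The pads swing forward as they close: fully open they stand 13 mm farther back than shut.
Start: joints at [-1.268, 0.053, 1.613, -0, 1.476, -0.119], TCP at [0.256, -0.57, 0.231] pointing down, gripper open.
Joint ranges: [-3.01, 3.01], [-1.01, 2.22], [0.06, 2.58], [-1.02, 4.17], [0.09, 2.62], [-3.14, 3.14]. Speed limits (rad/s): [2.57, 2.57, 3.14, 3.14, 3.14, 3.14].

## Interface

Orientations are given as a rotation vector (axis times angle).
In Python, from station import ctrl gives the robot as it stands.
- The arm moves only by the tool carry_out, never from a script. Its argument "series" is a list of rows, each a list of 7 numbers: the shift along the world's x, y, z each as a share of 0.025 m, from -1 to 1, then the turn, a rotation vector about the world's x, y, z each as a share of 0.1 rad, from -1 to 1, then the opening, from 0 (shut) to 1 (fully open). A call has 1 to 12 rows; each row shifts and turns the commanded pose from where the row before left it; what a row does not reach is not made up. A row lasts 1/10 s, in which the tool goes at most 50 mm and 8.59 degrees, less where a joint would pass 70% of its speed; a pose out of reach is approached as far as the arm can. A call with a number of a shift or a turn outside -1 to 1 is refused whole. A call with a gripper value outside its range is refused whole. The fingers move at their own pace and stop on an object; "grip_force" is the grip in N (left out, the last holds). Time passes only in rows, so rows that do not move let the fingers close. It gives the time, the measured TCP pose, the force and the opening at its end, in the units of the state.
- ctrl.get_obs(): the state, without advancing time (a new reading comes with each control period).
- ctrl.get_image(name): name is "side" or "top" or "wrist"; returns a dict with "frame" (400x640x3 uint8, blue, green, red), "fx", "fy", "cx", "cy" (pixels), "k1" (the pictures are not rectified: a ray, as slopes to the right and down, at radius r is drawn at 1 + k1 r^2 times it, then the intrinsics apply), "R" (3x3) and "t" (3): a world point X has camera coordinates R X + t; the wrist camera has in their place "hand_eye" (4x4, takes a point from camera to tool coordinates, whose origin is the TCP and whose axes are the flange's). Camera axes: x right, y down, z forward; pixel columns grow to the right and rows downward; lengths in m; the calibration is good to about 2 mm. A picture is of the moment at which its call begins: read the wrist's pose just before it. There is no depth.
- ctrl.finish_job(): hands the job in, once; it reports no verdict.
Trained networks look in a picture, given as the dict that the camera call returned (one of the last four; its "shot" number tells which), for a name from the list of things; names that differ only in an ending like _2 or _b are one class to them, and where a whole thing is asked for, a point or a joint stands for the part that bears it (a point fixed in the world has none). Each returns a list of dicts, best first, with "p" (0 to 1); they miss things now and then, are a little off and sometimes report something else, mostly with a low value. They report only what shows in the picture. A call takes as long as a camera call. They do not tell look-alikes from the thing itself.
- ctrl.trace(picture, name): "mask" (400x640 bool, what is visible of it) and "rect" ([left, top, width, height] as shares, 0 to 1, of the picture: columns of its width, rows of its height, round what is visible of it).
- ctrl.mark_of(picture, name): "position" ([column, row] as shares, 0 to 1, of the picture: columns of its width, rows of its height: a listed point, or the origin of a listed thing).
The state is a dict: "t": time; "q": joint angles; "dq": joint speeds; "effort": joint torques, N m; "tool_pos": TCP position; "tool_rot": TCP orientation; "contact_force": force on the tool from outside, world axes, zero at the start; "wrist_torque": the same for the moment, N m; "opening": finger opening in m.
Only numpy, scipy, OpenCV 4.12 (cv2) and the standard library are available. Lean on these libraries where they do the work, as an engineer would, in place of code of your own. Each camera call takes 0.05 s, during which the arm holds its last target.

## Task

Slide the finned heatsink into the corner of the drill jig, its finned side flat against the fence and its end up against the stop block, with the bare flange going under the drill-bush arm. Then keep it there for drilling: press it with the fingers diagonally, down onto the plate and into the fence at once, with about a kilogram's push each way, and finish while still holding it like that. Leave the other things on the bench alone.

Things in the scene. Friction and masses are not known exactly. Their poses are not given: they have to be found in the camera images.
- plate: The drill jig's black steel base plate, 220 x 340 x 12 mm, screwed to the bench at a varying place and yaw. Origin: centre of its underside, on the bench; x points across the plate to the fence (away from the robot at yaw 0), y along the fence (to the robot's left), z up. Its top is 12 mm above the origin. Friction on it takes about a third of the force down from a push to the fence.
- fence: Bright steel fence bar bolted on the plate along its far edge, 340 mm long (along y), 20 mm thick, 25 mm high above the plate. Origin: on the plate's top, at the foot of the fence's working face (the face towards the heatsink), mid-length; axes as the plate's: the bar lies at x from 0 to 20 mm, the workpiece at negative x.
- stop: Bright steel stop block, clamped to the fence near its left (+y) end, place varying; does not give when pushed. Origin: on the plate's top, in the corner where the stop's working face meets the fence's face; axes as the plate's. The block spans x = -70 to 0 mm, y = 0 to +22 mm, 34 mm high (a saddle and thumbscrew over the fence reach 50 mm).
- bush (a point): Top of the steel drill bush, 21.5 mm above the plate, in a flat arm 20 mm wide that juts 35 mm out of the stop's face (to y = -35 mm, centred on x = -56 mm in the stop's frame), 10 to 18 mm above the plate. The heatsink's flange passes under it with 4 mm to spare; the fins do not: unless it is against the fence first, the fins run into the arm.
- heatsink: The workpiece: loose aluminium heatsink, 70 mm (x) x 120 mm (y) x 35 mm high, about 0.24 kg, flat on the plate, a little askew. Origin: centre of its underside. Base 6 mm thick; on the half towards the fence five fins run along y (x = -1 to +35 mm); the half towards the robot (x = -35 to -1 mm) is a bare flange. Seated: origin 35 mm from the fence face and 60 mm from the stop face.
- heatsink_nook (a point): The inside corner of the heatsink where the flange's top meets the first fin's front face, mid-length: x = -1 mm, y = 0, 6 mm above its underside; axes as the heatsink's. The fin stands 29 mm above the flange. The corner runs the whole length; when seated, the bush arm covers 35 mm of the flange at the stop end. Fingertips here push on both.
- drill: Bystander: cordless drill lying on its side, about 250 x 200 x 60 mm. Origin under its body.
- meter: Bystander: yellow multimeter, 180 x 85 x 45 mm, lying flat. Origin: centre of its underside.
- module_board: Bystander: green circuit board 150 x 110 mm carrying rows of metal modules, 28 mm high. Origin: centre of its underside.
- spray_can: Bystander: upright spray can, 52 mm across, 190 mm high. Origin: centre of its underside.
Mind the look-alikes: they are no part of the job. What is shaped like the heatsink but pink or red is not meant.

How it is judged:
By the outcome, as a careful person would: the job done as asked, in the order asked, and still so for the second after the job is handed in, while the arm keeps its last pose, push and grip.
It also fails if it takes over 54 s, if anything falls off the work surface, if the arm or the gripper's body presses on something with over 40 N, if the wrist force passes 120 N, or if a joint passes its speed limit or range.

## Working session

There is one attempt and no reset: what is moved stays moved. The work goes in short steps, Python scripts to look and compute and a tool call to move; the robot and the scene stay as the last step left them, time stands still between calls to the robot, and variables do not carry over. Pictures are saved under pics/ and viewed, and the job is handed in when it is done.

Besides the shell and the picture viewer there is one more tool, called after ">>>" as a command line: name --pt "numbers of a row" for each row, then --argument value for the rest. carry_out: Moves the arm, as the interface text tells. Shift numbers are shares of 0.025 m and turn numbers shares of 0.1 rad, none past 1 either way. Its arguments: {"type":"object","properties":{"series":{"type":"array"},"grip_force":{"type":"number"}},"required":["series"]}

```bash
ls; mkdir -p pics
python3 - <<'E'
from station import ctrl
import cv2,numpy as np
o=ctrl.get_obs()
for k,v in o.items(): print(k,np.round(v,4))
for n in ("top","side","wrist"):
    p=ctrl.get_image(n); cv2.imwrite(f"pics/{n}0.png",p["frame"])
    print(n,{k:np.round(v,4).tolist() for k,v in p.items() if k not in("frame",)})
    for c in ("plate","fence","stop","bush","heatsink","heatsink_nook"):
        for d in ctrl.mark_of(p,c)[:3]: print(" ",c,round(d["p"],2),np.round(np.array(d["position"])*[640,400],1))
E
```

```text
pics
t 0.0
q [-1.268   0.0533  1.6143 -0.      1.476  -0.119 ]
dq [ 0.0013 -0.0002 -0.0007 -0.0007 -0.0008  0.0003]
effort [ 6.00000e-04 -3.93682e+01 -3.70172e+01 -1.00000e-04  7.20000e-03
 -0.00000e+00]
tool_pos [ 0.2557 -0.5696  0.2301]
tool_rot [-3.070e+00 -6.572e-01  3.000e-04]
contact_force [-0.4891 -1.023  -0.1027]
wrist_torque [0.0443 0.0425 0.0481]
opening 0.0852
top {'fx': 395.6828, 'fy': 395.6828, 'cx': 312.8486, 'cy': 196.6946, 'k1': -0.0753, 'R': [[0.0677, -0.9977, 0.0056], [-0.9749, -0.0674, -0.212], [0.2119, 0.0089, -0.9772]], 't': [-0.0412, 0.6097, 1.1047], 'shot': 1}
  plate 0.91 [329.9 205.1]
  fence 0.8 [337.3 182.2]
  stop 0.65 [312.1 174.7]
  bush 0.58 [314.8 192.7]
  heatsink 0.96 [367.9 134.6]
  heatsink 0.82 [341.5 212.7]
  heatsink 0.77 [296.5 286.5]
  heatsink_nook 0.79 [381.9 293.4]
  heatsink_nook 0.75 [341.3 213.9]
  heatsink_nook 0.59 [292.8 287.1]
side {'fx': 374.8877, 'fy': 374.8877, 'cx': 320.1744, 'cy': 197.4674, 'k1': -0.0852, 'R': [[-0.8637, -0.5039, 0.0088], [-0.3469, 0.582, -0.7355], [0.3655, -0.6383, -0.6775]], 't': [0.4938, 0.2476, 1.0051], 'shot': 2}
  plate 0.78 [322.3 197.2]
  plate 0.39 [217.6 311.4]
  fence 0.68 [307.7 187.2]
  stop 0.69 [287.7 198.2]
  stop 0.46 [281.8 363.2]
  bush 0.61 [305.5 198.4]
  heatsink 0.92 [409.2 194.6]
  heatsink 0.89 [332.1 194.9]
  heatsink 0.59 [274.5 161.7]
  heatsink_nook 0.96 [333.4 194.1]
  heatsink_nook 0.73 [408.8 190.3]
  heatsink_nook 0.66 [378.7 244. ]
wrist {'fx': 329.7596, 'fy': 329.7596, 'cx': 319.2253, 'cy': 200.2066, 'k1': 0.0201, 'hand_eye': [[0.0008, -0.9484, -0.3169, 0.0822], [1.0, 0.0009, -0.0002, -0.0], [0.0004, -0.3169, 0.9484, -0.1429], [0.0, 0.0, 0.0, 1.0]], 'shot': 3}
```

View pics/top0.png

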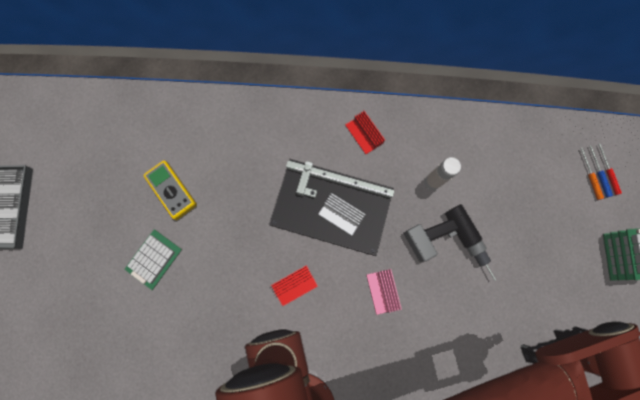

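View pics/side0.png

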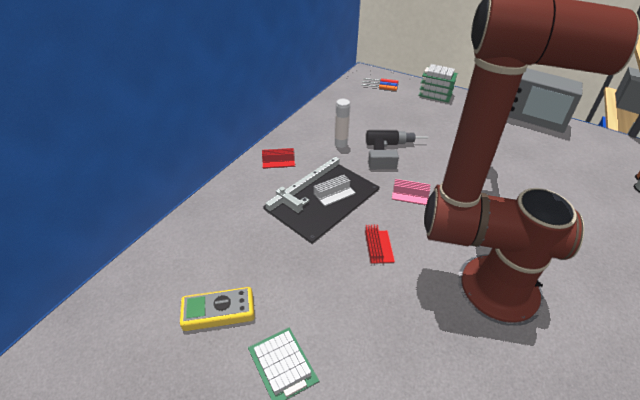

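The silver heatsink is at about (341,213) in the top view, on the plate. The fence is on its far side and the stop is at the left (305,180). The red and pink copies lie elsewhere. Next I'll work out rough world poses.

```bash
cat > h.py <<'E'
import numpy as np,cv2
from scipy.spatial.transform import Rotation as Ro
def cam(p,obs=None):
    K=np.array([[p["fx"],0,p["cx"]],[0,p["fy"],p["cy"]],[0,0,1.]])
    if "hand_eye" in p:
        T=np.eye(4);T[:3,:3]=Ro.from_rotvec(obs["tool_rot"]).as_matrix();T[:3,3]=obs["tool_pos"]
        C=T@np.array(p["hand_eye"]); R=C[:3,:3].T; t=-R@C[:3,3]
    else: R=np.array(p["R"]);t=np.array(p["t"])
    return K,p["k1"],R,t
def unproj(c,uv,z):
    K,k1,R,t=c
    d=cv2.undistortPoints(np.array(uv,float).reshape(-1,1,2),K,np.array([k1,0,0,0.])).reshape(-1,2)
    o=-R.T@t; r=np.c_[d,np.ones(len(d))]@R
    return o+r*((z-o[2])/r[:,2])[:,None]
def proj(c,X):
    K,k1,R,t=c
    return cv2.projectPoints(np.array(X,float).reshape(-1,1,3),cv2.Rodrigues(R)[0],t,K,np.array([k1,0,0,0.]))[0].reshape(-1,2)
E
python3 - <<'E'
from station import ctrl
from h import *
p=ctrl.get_image("top");c=cam(p)
s=ctrl.get_image("side");cs=cam(s)
for n,z in (("plate",0),("fence",.012),("stop",.012),("bush",.0335),("heatsink",.012),("heatsink_nook",.018)):
    for q,cc in((p,c),(s,cs)):
        for d in ctrl.mark_of(q,n)[:3]: print(n,round(d["p"],2),unproj(cc,np.array(d["position"])*[640,400],z).round(4))
m=ctrl.trace(p,"plate")[0]["mask"]|ctrl.trace(p,"fence")[0]["mask"]
(_,_,a)=r=cv2.minAreaRect(np.argwhere(m)[:,::-1].astype(np.float32)); b=cv2.boxPoints(r); print(b, unproj(c,b,.012).round(3))
for d in ctrl.trace(p,"heatsink"):
    r=cv2.minAreaRect(np.argwhere(d["mask"])[:,::-1].astype(np.float32)); print(d["p"],cv2.boxPoints(r).round(1).tolist(),unproj(c,cv2.boxPoints(r),.03).round(3).tolist())
E
```

```text
plate 0.78 [[ 0.5987 -0.0662  0.    ]]
plate 0.76 [[ 0.5946 -0.0617  0.    ]]
fence 0.58 [[ 0.6758 -0.0718  0.012 ]]
fence 0.67 [[ 0.6771 -0.0902  0.012 ]]
stop 0.85 [[ 0.6932 -0.0015  0.012 ]]
stop 0.74 [[ 0.6751 -0.0718  0.012 ]]
stop 0.55 [[0.688  0.0205 0.012 ]]
bush 0.82 [[0.6273 0.0025 0.0335]]
bush 0.36 [[ 0.5738 -0.0932  0.0335]]
bush 0.6 [[0.6286 0.0111 0.0335]]
heatsink 0.69 [[ 0.5673 -0.0821  0.012 ]]
heatsink 0.66 [[ 0.8435 -0.1504  0.012 ]]
heatsink 0.63 [[0.344  0.0369 0.012 ]]
heatsink 0.87 [[0.3407 0.0518 0.012 ]]
heatsink 0.81 [[ 0.5876 -0.0878  0.012 ]]
heatsink 0.64 [[ 0.8485 -0.1526  0.012 ]]
heatsink_nook 0.95 [[ 0.3491 -0.2236  0.018 ]]
heatsink_nook 0.61 [[ 0.8505 -0.1471  0.018 ]]
heatsink_nook 0.92 [[ 0.5694 -0.0879  0.018 ]]
heatsink_nook 0.76 [[0.3463 0.0402 0.018 ]]
heatsink_nook 0.72 [[ 0.8301 -0.1351  0.018 ]]
[[268.28302 225.50943]
 [287.79242 157.22641]
 [394.90564 187.83017]
 [375.39624 256.1132 ]] [[ 0.524  0.131  0.012]
 [ 0.745  0.089  0.012]
 [ 0.669 -0.253  0.012]
 [ 0.453 -0.199  0.012]]
0.95 [[343.70001220703125, 124.0999984741211], [363.799987
[... 160 characters left out ...]
, 0.03], [0.764, -0.154, 0.03]]
0.7 [[364.8999938964844, 274.5], [391.5, 267.8999938964844], [401.8999938964844, 309.5], [375.29998779296875, 316.20001220703125]] [[0.396, -0.167, 0.03], [0.42, -0.245, 0.03], [0.302, -0.28, 0.03], [0.279, -0.203, 0.03]]
0.57 [[285.20001220703125, 167.89999389648438], [287.5, 159.6999969482422], [393.5, 189.6999969482422], [391.20001220703125, 198.0]] [[0.704, 0.093, 0.03], [0.731, 0.088, 0.03], [0.658, -0.245, 0.03], [0.631, -0.238, 0.03]]
0.55 [[270.20001220703125, 284.70001220703125], [305.6000061035156, 265.0], [317.5, 286.5], [282.1000061035156, 306.20001220703125]] [[0.348, 0.107, 0.03], [0.412, 0.008, 0.03], [0.352, -0.031, 0.03], [0.289, 0.068, 0.03]]
```

>>> carry_out --pt "0.4 0.83 0.1 0 0 1 0" --pt "0.4 0.83 0.1 0 0 1 0" --pt "0.4 0.83 0.1 0 0 1 0" --pt "0.4 0.83 0.1 0 0 1 0" --pt "0.4 0.83 0.1 0 0 1 0" --pt "0.4 0.83 0.1 0 0 1 0" --pt "0.4 0.83 0.1 0 0 1 0" --pt "0.4 0.83 0.1 0 0 1 0" --pt "0.4 0.83 0.1 0 0 1 0" --pt "0.4 0.83 0.1 0 0 1 0" --pt "0.4 0.83 0.1 0 0 1 0" --pt "0.4 0.83 0.1 0 0 1 0"

```text
t: 3.1
tool_pos: [0.3762, -0.3203, 0.2615]
tool_rot: [2.159, 2.281, 0.0]
contact_force: [0.3, 0.8, -0.1]
opening: 0.0
```

>>> carry_out --pt "0.4 0.83 0 0 0 1 0" --pt "0.4 0.83 0 0 0 1 0" --pt "0.4 0.83 0 0 0 1 0" --pt "0.4 0.83 0 0 0 1 0" --pt "0.4 0.83 0 0 0 1 0" --pt "0.4 0.83 0 0 0 1 0" --pt "0.4 0.83 0 0 0 1 0" --pt "0.4 0.83 0 0 0 1 0" --pt "0.4 0.83 0 0 0 1 0" --pt "0.4 0.83 0 0 0 1 0" --pt "0.4 0.83 0 0 0 1 0" --pt "0.4 0.83 0 0 0 1 0"

```text
t: 4.3
tool_pos: [0.4962, -0.0713, 0.2615]
tool_rot: [0.494, 3.102, -0.0]
contact_force: [0.0, -0.5, 0.3]
opening: -0.0001
```

Run:
```python
from station import ctrl
from h import *
import pickle
o=ctrl.get_obs();p=ctrl.get_image("wrist");c=cam(p,o);cv2.imwrite("pics/w1.png",p["frame"])
pickle.dump((o,p),open("w1.pkl","wb"))
for n,z in (("plate",0),("fence",.012),("stop",.012),("bush",.0335),("heatsink",.012),("heatsink_nook",.018)):
    for d in ctrl.mark_of(p,n)[:2]: u=np.array(d["position"])*[640,400];print(n,round(d["p"],2),u.round(1),unproj(c,u,z).round(4))
```

```text
fence 0.81 [354.1 281.5] [[ 0.6705 -0.0771  0.012 ]]
stop 0.66 [421.3 276.4] [[0.691  0.0117 0.012 ]]
stop 0.25 [170.3 343.6] [[ 0.6865 -0.3605  0.012 ]]
bush 0.83 [411.7 247.6] [[0.6323 0.0062 0.0335]]
heatsink 0.68 [150.7  79.5] [[ 0.3521 -0.2202  0.012 ]]
heatsink 0.6 [323.9 218.6] [[ 0.5698 -0.0882  0.012 ]]
heatsink_nook 0.97 [323.5 220.9] [[ 0.5703 -0.0889  0.018 ]]
heatsink_nook 0.96 [145.3  81.7] [[ 0.3533 -0.2242  0.018 ]]
```

View pics/w1.png

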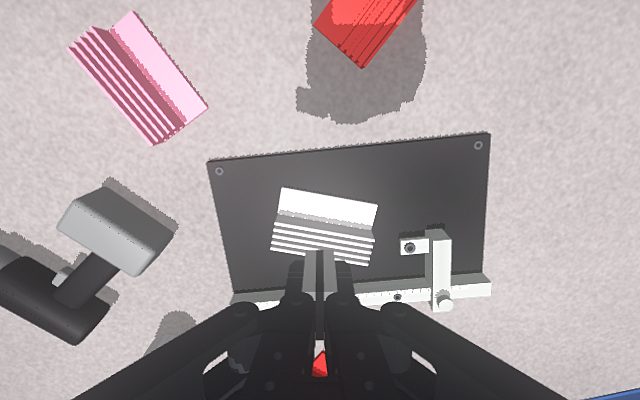

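Run:
```python
import cv2
f=cv2.imread("pics/w1.png")[125:325,200:500]
cv2.imwrite("pics/w1z.png",cv2.resize(f,(800,533),interpolation=cv2.INTER_CUBIC))
```

```text
(no output)
```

View pics/w1z.png

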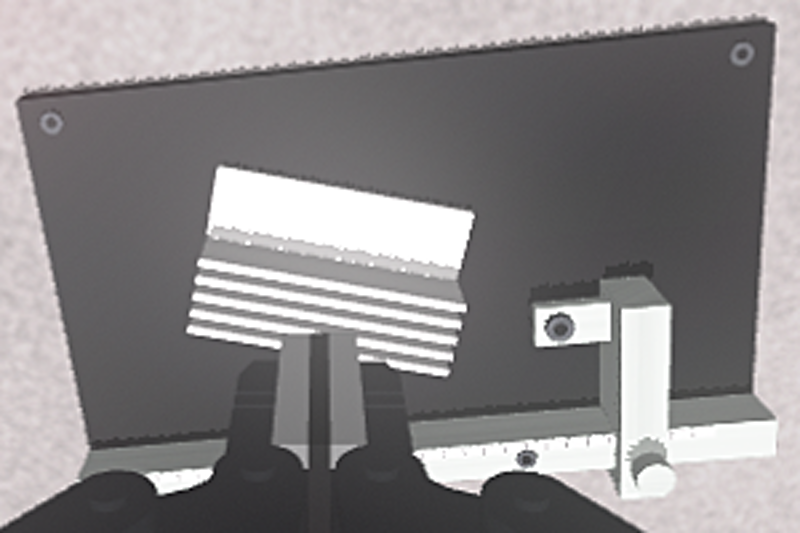

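Run:
```python
from h import *
import pickle
o,p=pickle.load(open("w1.pkl","rb"));c=cam(p,o)
z=lambda L:[(200+x/2.6667,125+y/2.6667) for x,y in L]
pl=unproj(c,z([(20,100),(772,22),(92,446),(752,393)]),.012)
print("plate near L/R, fence foot",pl.round(4).tolist())
for a,b in((0,1),(2,3)):
    d=pl[b]-pl[a];print(np.hypot(*d[:2]),np.degrees(-np.arctan2(d[0],d[1])))
h=unproj(c,z([(218,167),(473,212)]),.018);d=h[1]-h[0];print("flange",h.round(4).tolist(),np.hypot(*d[:2]),np.degrees(-np.arctan2(d[0],d[1])))
f=unproj(c,z([(200,262),(465,305),(188,330),(449,375)]),.047);print(f.round(4).tolist())
for a,b in((0,1),(2,3)):
    d=f[b]-f[a];print(np.hypot(*d[:2]),np.degrees(-np.arctan2(d[0],d[1])))
print("armcorners z.030",unproj(c,z([(533,303),(533,347),(610,303)]),.030).round(4).tolist())
print("stop top near z.046",unproj(c,z([(617,306),(672,305)]),.046).round(4).tolist())
```

```text
plate near L/R, fence foot [[0.457, -0.1994, 0.012], [0.5275, 0.1286, 0.012], [0.6355, -0.2389, 0.012], [0.7098, 0.0905, 0.012]]
0.3354528123015073 -12.13478029564927
0.3376744640494874 -12.70950325300214
flange [[0.5128, -0.124, 0.018], [0.5701, -0.0187, 0.018]] 0.11987076319564698 -28.541096788437248
[[0.5441, -0.1406, 0.047], [0.6002, -0.0354, 0.047], [0.5735, -0.1573, 0.047], [0.632, -0.0515, 0.047]]
0.11918221929688701 -28.07201795936759
0.12086461324497604 -28.983434476828606
armcorners z.030 [[0.6176, -0.0045, 0.03], [0.64, -0.0099, 0.03], [0.6287, 0.0296, 0.03]]
stop top near z.046 [[0.6221, 0.029, 0.046], [0.6292, 0.0523, 0.046]]
```

>>> carry_out --pt "0.22 -0.05 -0.8 0 0 1 0" --pt "0.22 -0.05 -0.8 0 0 0 0" --pt "0.22 -0.05 -0.8 0 0 0 0" --pt "0.22 -0.05 -0.8 0 0 0 0" --pt "0.22 -0.05 -0.8 0 0 0 0" --pt "0.22 -0.05 -0.8 0 0 0 0" --pt "0.22 -0.05 -0.8 0 0 0 0" --pt "0.22 -0.05 -0.8 0 0 0 0" --pt "0.22 -0.05 -0.8 0 0 0 0" --pt "0.24 -0.05 -0.8 0 0 0 0"

```text
t: 5.65
tool_pos: [0.5513, -0.0858, 0.0606]
tool_rot: [0.348, 3.122, -0.0]
contact_force: [0.0, 0.4, 0.0]
opening: 0.0002
```

Run:
```python
from station import ctrl
from h import *
o=ctrl.get_obs();print(o["tool_pos"],o["tool_rot"],o["contact_force"])
p=ctrl.get_image("wrist");c=cam(p,o);f=p["frame"].copy()
# predicted nook line & tcp
hx=np.array([.8788,-.4772]);hy=np.array([.4772,.8788]);C=np.array([.5722,-.0881])
P=[np.r_[C+a*hx+b*hy,.018] for a,b in((-.001,-.06),(-.001,.06),(-.035,-.06),(-.035,.06))]
for u in proj(c,P): cv2.circle(f,tuple(int(v) for v in u.round()),3,(0,0,255),1)
cv2.imwrite("pics/w2.png",f)
```

```text
[ 0.5513389  -0.08575787  0.06060659] [ 3.47708392e-01  3.12213075e+00 -3.27378076e-04] [0.01620196 0.41708722 0.03152312]
```

View pics/w2.png

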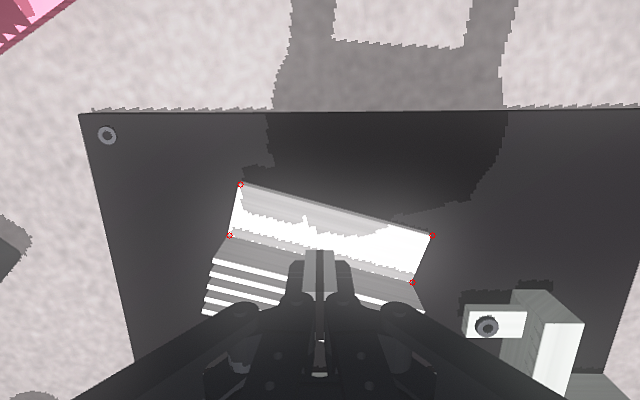

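>>> carry_out --pt "0 0 -0.6 0 0 0 0" --pt "0 0 -0.6 0 0 0 0" --pt "0 0 -0.38 0 0 0 0" --pt "0 0 0 0 0 0 0"

```text
t: 6.1
tool_pos: [0.5499, -0.0844, 0.02]
tool_rot: [-0.345, -3.119, -0.001]
contact_force: [-0.7, 0.1, -0.2]
opening: -0.0001
```

>>> carry_out --pt "0.195 -0.043 0 0 0 0 0" --pt "0.195 -0.043 0 0 0 0 0" --pt "0.195 -0.043 0 0 0 0 0" --pt "0.195 -0.043 0 0 0 0 0" --pt "0.195 -0.043 0 0 0 0 0" --pt "0.195 -0.043 0 0 0 0 0"

```text
t: 6.7
tool_pos: [0.5811, -0.0913, 0.0222]
tool_rot: [-0.344, -3.123, 0.0]
contact_force: [-3.2, 0.4, 2.9]
opening: -0.0003
```

>>> carry_out --pt "0.195 -0.043 0 0 0 0 0" --pt "0.195 -0.043 0 0 0 0 0" --pt "0.195 -0.043 0 0 0 0 0" --pt "0.195 -0.043 0 0 0 0 0" --pt "0.195 -0.043 0 0 0 0 0"

```text
t: 7.2
tool_pos: [0.6054, -0.0966, 0.0218]
tool_rot: [-0.345, -3.123, 0.0]
contact_force: [-4.1, 0.9, 4.2]
opening: 0.0001
```

Run:
```python
from station import ctrl
from h import *
o=ctrl.get_obs();print(o["tool_pos"],o["tool_rot"],o["contact_force"])
p=ctrl.get_image("wrist");cv2.imwrite("pics/w3.png",p["frame"])
```

```text
[ 0.60537328 -0.09661774  0.02181454] [-3.44518855e-01 -3.12254591e+00  4.48584328e-05] [-4.14596102  0.86604996  4.20066101]
```

View pics/w3.png

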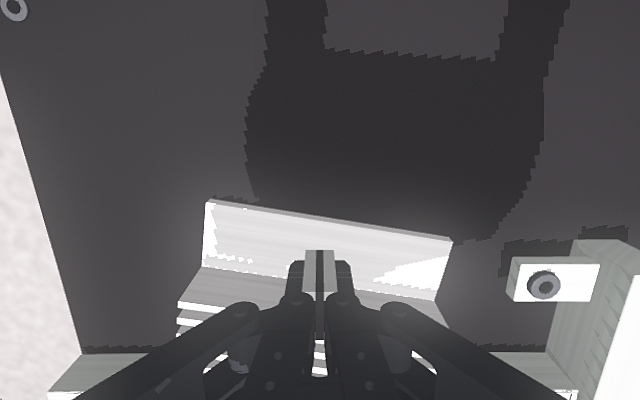

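>>> carry_out --pt "0.195 -0.043 0 0 0 0 0" --pt "0.195 -0.043 0 0 0 0 0" --pt "0.12 -0.026 0 0 0 0 0"

```text
t: 7.55
tool_pos: [0.618, -0.0996, 0.0216]
tool_rot: [-0.345, -3.123, 0.001]
contact_force: [-4.4, -0.9, 3.2]
opening: 0.0
```

>>> carry_out --pt "0.08 -0.018 0 0 0 0 0" --pt "0 0 0 0 0 0 0"

```text
t: 7.75
tool_pos: [0.6184, -0.0997, 0.0215]
tool_rot: [-0.344, -3.118, 0.0]
contact_force: [-8.6, -0.6, 5.5]
opening: 0.0001
```

Run:
```python
from station import ctrl
from h import *
o=ctrl.get_obs();print(o["tool_pos"],o["tool_rot"],o["contact_force"])
p=ctrl.get_image("wrist");cv2.imwrite("pics/w4.png",p["frame"])
```

```text
[ 0.61839459 -0.09970624  0.02154103] [-3.43721603e-01 -3.11832193e+00  4.49882284e-06] [-8.55439833 -0.61990539  5.47313364]
```

View pics/w4.png

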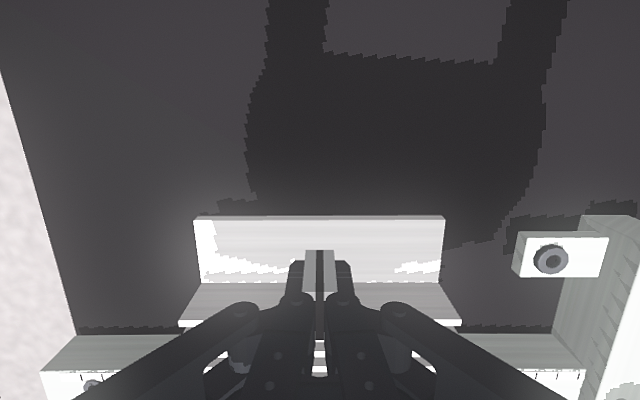

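>>> carry_out --pt "0.043 0.195 0 0 0 0 0" --pt "0.043 0.195 0 0 0 0 0" --pt "0.043 0.195 0 0 0 0 0" --pt "0.043 0.195 0 0 0 0 0"

```text
t: 8.2
tool_pos: [0.6226, -0.0804, 0.0205]
tool_rot: [-0.344, -3.119, 0.001]
contact_force: [-6.0, -2.7, -0.1]
opening: -0.0002
```

Run:
```python
from station import ctrl
from h import *
o=ctrl.get_obs();print(o["tool_pos"],o["tool_rot"],o["contact_force"])
p=ctrl.get_image("wrist");cv2.imwrite("pics/w5.png",p["frame"])
```

```text
[ 0.62257324 -0.08044645  0.02049915] [-3.44133383e-01 -3.11917624e+00  1.30130407e-03] [-5.98514116 -2.69186179 -0.13335063]
```

View pics/w5.png

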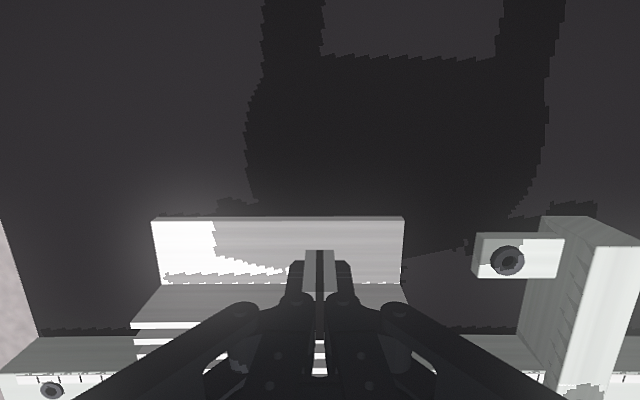

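>>> carry_out --pt "-0.195 0.043 0 0 0 0 0" --pt "0 0 1 0 0 0 0" --pt "0 0 1 0 0 0 0" --pt "0.015 -0.7 0 0 0 0 0" --pt "0.015 -0.7 0 0 0 0 0" --pt "0.015 -0.7 0 0 0 0 0" --pt "0.015 -0.7 0 0 0 0 0" --pt "0.015 -0.7 0 0 0 0 0" --pt "0.015 -0.7 0 0 0 0 0" --pt "0 0 0 0 0 0 0"

```text
t: 9.25
tool_pos: [0.6213, -0.1869, 0.0715]
tool_rot: [-0.349, -3.122, 0.001]
contact_force: [0.7, 1.0, -0.1]
opening: 0.0002
```

Run:
```python
from station import ctrl
from h import *
o=ctrl.get_obs();print(o["tool_pos"],o["tool_rot"],o["contact_force"])
p=ctrl.get_image("wrist");cv2.imwrite("pics/w6.png",p["frame"])
```

```text
[ 0.62131681 -0.18692498  0.07153452] [-3.48798031e-01 -3.12213454e+00  6.55223650e-04] [ 0.66287396  1.04962153 -0.13379972]
```

View pics/w6.png

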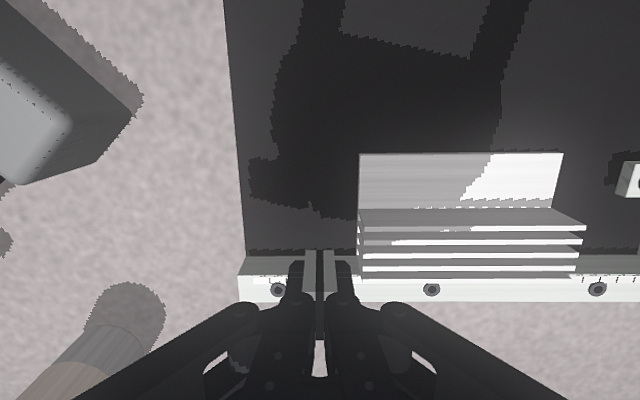

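Run:
```python
from station import ctrl
from h import *
p=ctrl.get_image("top");c=cam(p);cv2.imwrite("pics/t2.png",p["frame"])
print(unproj(c,[(451,166)],.19))
```

```text
[[ 0.69490057 -0.36871407  0.19      ]]
```

>>> carry_out --pt "0 0 -0.73 0 0 0 0" --pt "0 0 -0.73 0 0 0 0" --pt "0 0 -0.7 0 0 0 0" --pt "0 0 0 0 0 0 0"

```text
t: 9.75
tool_pos: [0.6194, -0.1829, 0.0139]
tool_rot: [-0.343, -3.118, -0.002]
contact_force: [-1.1, 0.4, -1.3]
opening: -0.0002
```

>>> carry_out --pt "0.047 0.215 0.1 0 0 0 0" --pt "0.055 0.215 0 0 0 0 0" --pt "0.055 0.215 0 0 0 0 0" --pt "0.055 0.215 0 0 0 0 0" --pt "0.055 0.215 0 0 0 0 0"

```text
t: 10.25
tool_pos: [0.6277, -0.1575, 0.0207]
tool_rot: [-0.344, -3.122, 0.002]
contact_force: [-5.7, -4.0, 1.9]
opening: 0.0002
```

Run:
```python
from station import ctrl
from h import *
o=ctrl.get_obs();print(o["tool_pos"],o["tool_rot"],o["contact_force"])
p=ctrl.get_image("wrist");cv2.imwrite("pics/w7.png",p["frame"])
```

```text
[ 0.62768193 -0.15747891  0.0206592 ] [-3.43699896e-01 -3.12154942e+00  2.38613158e-03] [-5.69982416 -4.03200119  1.87187119]
```

View pics/w7.png

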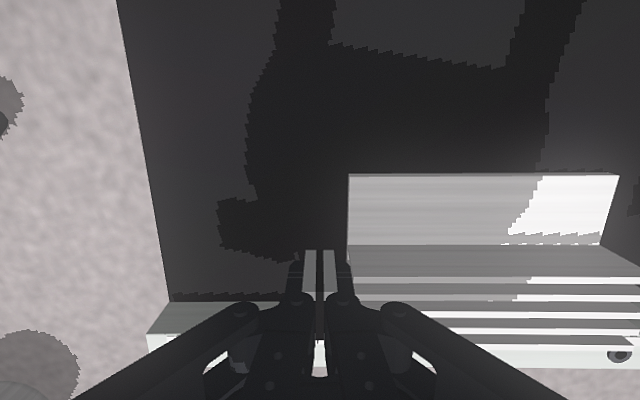

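>>> carry_out --pt "0.045 0.215 0 0 0 0 0" --pt "0.045 0.215 0 0 0 0 0" --pt "0.045 0.215 0 0 0 0 0" --pt "0.045 0.215 0 0 0 0 0" --pt "0.045 0.215 0 0 0 0 0"

```text
t: 10.8
tool_pos: [0.6337, -0.1305, 0.0206]
tool_rot: [-0.345, -3.123, 0.001]
contact_force: [-3.3, -3.4, 2.1]
opening: 0.0002
```

Run:
```python
from station import ctrl
from h import *
o=ctrl.get_obs();print(o["tool_pos"],o["tool_rot"],o["contact_force"])
p=ctrl.get_image("wrist");cv2.imwrite("pics/w8.png",p["frame"])
```

```text
[ 0.63371452 -0.13046388  0.02057487] [-3.44615013e-01 -3.12256874e+00  1.07855385e-03] [-3.31444963 -3.43160678  2.05482436]
```

View pics/w8.png

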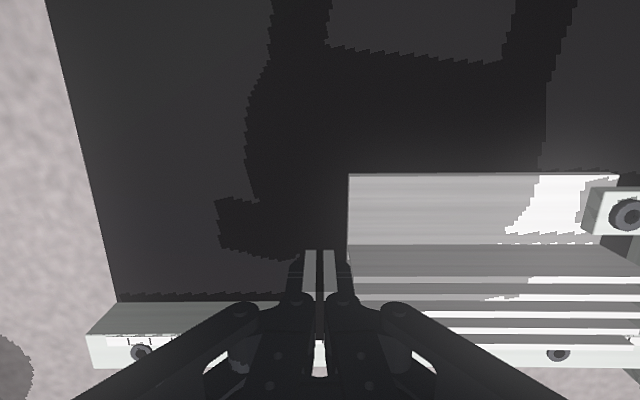

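>>> carry_out --pt "0.046 0.215 0 0 0 0 0" --pt "0.046 0.215 0 0 0 0 0" --pt "0.035 0.16 0 0 0 0 0"

```text
t: 11.15
tool_pos: [0.637, -0.1155, 0.0205]
tool_rot: [0.344, 3.122, -0.001]
contact_force: [-2.5, -4.3, 2.3]
opening: 0.0001
```

>>> carry_out --pt "0.025 0.1 0 0 0 0 0" --pt "0 0 0 0 0 0 0"

```text
t: 11.35
tool_pos: [0.6377, -0.1128, 0.0205]
tool_rot: [0.344, 3.122, 0.0]
contact_force: [-2.3, -2.4, 1.7]
opening: 0.0003
```

>>> carry_out --pt "0.022 0.1 0 0 0 0 0" --pt "0 0 0 0 0 0 0"

```text
t: 11.55
tool_pos: [0.6382, -0.1106, 0.0205]
tool_rot: [0.344, 3.122, -0.0]
contact_force: [-2.7, -3.1, 2.5]
opening: -0.0001
```

>>> carry_out --pt "0.018 0.08 0 0 0 0 0" --pt "0 0 0 0 0 0 0"

```text
t: 11.75
tool_pos: [0.6382, -0.1105, 0.0205]
tool_rot: [-0.344, -3.122, 0.006]
contact_force: [-5.2, -9.4, 2.0]
opening: 0.0001
```

Run:
```python
from station import ctrl
from h import *
p=ctrl.get_image("wrist");cv2.imwrite("pics/w9.png",p["frame"])
s=ctrl.get_image("side");cv2.imwrite("pics/s9.png",cv2.resize(s["frame"][140:260,230:410],(800,533),interpolation=cv2.INTER_CUBIC))
```

```text
(no output)
```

View pics/w9.png

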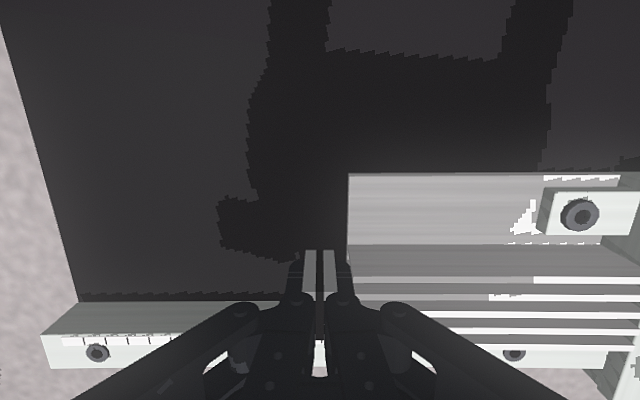

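View pics/s9.png

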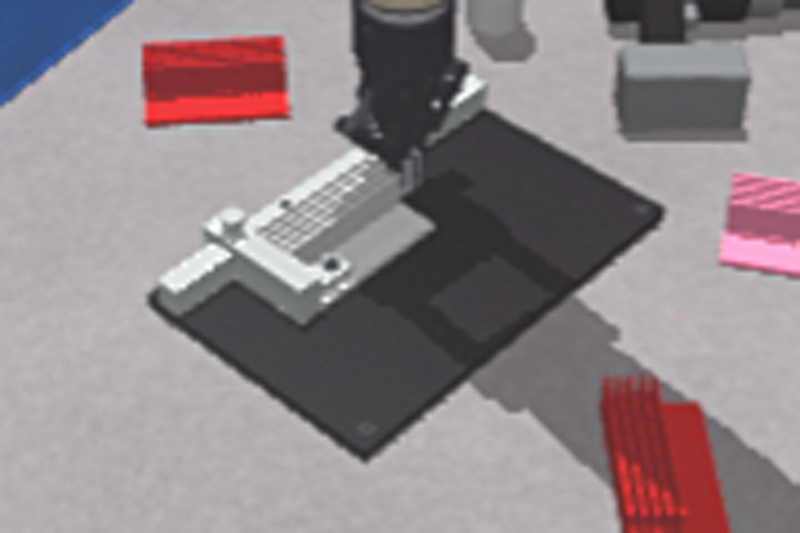

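>>> carry_out --pt "-0.069 -0.313 0 0 0 0 0" --pt "0 0 1 0 0 0 0" --pt "0 0 1 0 0 0 0" --pt "-0.132 0.797 0 0 0 0 0" --pt "-0.132 0.797 0 0 0 0 0" --pt "-0.132 0.797 0 0 0 0 0" --pt "-0.132 0.797 0 0 0 0 0" --pt "0 0 0 0 0 0 0"

```text
t: 12.65
tool_pos: [0.6216, -0.0328, 0.0682]
tool_rot: [-0.338, -3.12, -0.002]
contact_force: [-0.2, -0.4, 0.1]
opening: 0.0001
```

Run:
```python
from station import ctrl
from h import *
o=ctrl.get_obs();P=o["tool_pos"];print(P,o["tool_rot"],o["contact_force"], .9767*P[0]-.2147*P[1],.2147*P[0]+.9767*P[1])
p=ctrl.get_image("wrist");cv2.imwrite("pics/w10.png",p["frame"]);c=cam(p,o)
L=[(x,y) for x,y in ((0,0),)]
for n,z in (("heatsink_nook",.018),("bush",.0335),("stop",.012),("fence",.012)):
    for d in ctrl.mark_of(p,n)[:1]: u=np.array(d["position"])*[640,400];w=unproj(c,u,z)[0];print(n,round(d["p"],2),u.round(1),w.round(4),.9767*w[0]-.2147*w[1],.2147*w[0]+.9767*w[1])
```

```text
[ 0.6216237  -0.0328268   0.06817259] [-3.38137887e-01 -3.11964174e+00 -2.12948005e-03] [-0.18985788 -0.38451443  0.06341468] 0.614187778635954 0.1014006691060265
heatsink_nook 0.68 [322.9 256.3] [ 0.6436 -0.0346  0.018 ] 0.6360709820554088 0.10439758137518282
bush 0.63 [381.1 241.4] [0.6333 0.0027 0.0335] 0.6179389758864322 0.13862219842148782
```

View pics/w10.png

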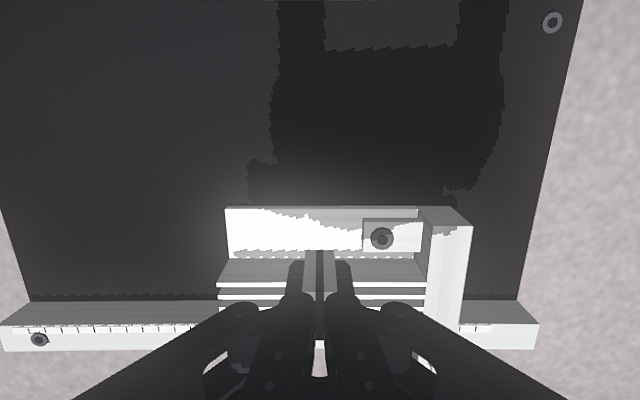

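>>> carry_out --pt "-0.069 -0.31 0 0 0 0 0" --pt "0 0 -0.7 0 0 0 0" --pt "0 0 -0.7 0 0 0 0" --pt "0 0 -0.3 0 0 0 0" --pt "0 0 0 0 0 0 0" --pt "0 0 0 0 0 0 0"

```text
t: 13.5
tool_pos: [0.6216, -0.0445, 0.0271]
tool_rot: [-0.344, -3.122, -0.0]
contact_force: [-0.2, 0.2, 0.5]
opening: 0.0002
```

>>> carry_out --pt "0.195 -0.043 -0.1 0 0 0 0" --pt "0.05 -0.011 -0.1 0 0 0 0" --pt "0 0 -0.1 0 0 0 0" --pt "0 0 0 0 0 0 0"

```text
t: 13.9
tool_pos: [0.6279, -0.0459, 0.02]
tool_rot: [-0.345, -3.122, -0.0]
contact_force: [-0.4, -0.3, -0.1]
opening: 0.0001
```

>>> carry_out --pt "0.04 -0.009 -0.08 0 0 0 0" --pt "0 0 0 0 0 0 0"

```text
t: 14.1
tool_pos: [0.629, -0.0462, 0.0182]
tool_rot: [0.345, 3.123, -0.0]
contact_force: [-0.6, 0.3, -0.7]
opening: 0.0001
```

>>> carry_out --pt "0.04 -0.009 -0.04 0 0 0 0" --pt "0 0 0 0 0 0 0"

```text
t: 14.3
tool_pos: [0.6295, -0.0462, 0.0181]
tool_rot: [-0.344, -3.121, -0.0]
contact_force: [-4.9, 0.7, 5.9]
opening: 0.0004
```

>>> carry_out --pt "0.05 -0.011 -0.02 0 0 0 0" --pt "0 0 0 0 0 0 0" --pt "0 0 0 0 0 0 0"

```text
t: 14.6
tool_pos: [0.63, -0.0463, 0.018]
tool_rot: [-0.344, -3.118, -0.0]
contact_force: [-9.0, 1.7, 10.3]
opening: -0.0002
```

>>> carry_out --pt "0.042 0.008 0 0 0 0 0" --pt "0 0 0 0 0 0 0" --pt "0 0 0 0 0 0 0" --pt "0 0 0 0 0 0 0"

```text
t: 15.0
tool_pos: [0.63, -0.0463, 0.018]
tool_rot: [-0.343, -3.116, 0.001]
contact_force: [-12.9, 0.6, 13.7]
opening: 0.0001
```

Run:
```python
from station import ctrl
from h import *
p=ctrl.get_image("wrist");cv2.imwrite("pics/w11.png",p["frame"])
t=ctrl.get_image("top");cv2.imwrite("pics/t11.png",cv2.resize(t["frame"][130:270,240:450],(800,533),interpolation=cv2.INTER_CUBIC))
o=ctrl.get_obs();print(o["t"],o["tool_pos"],o["contact_force"])
```

```text
15.1 [ 0.62999065 -0.04631703  0.01802691] [-12.90219638   0.51878843  13.36148867]
```

View pics/w11.png

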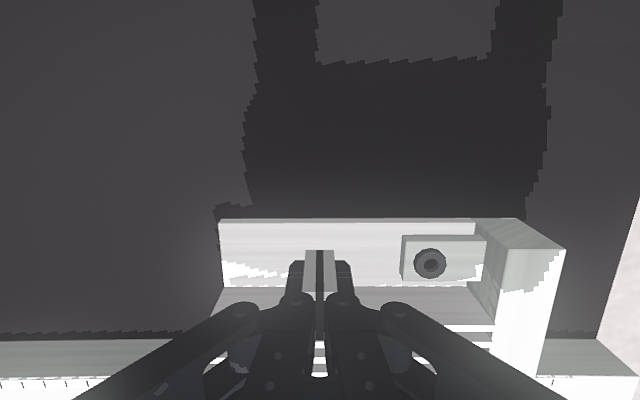

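View pics/t11.png

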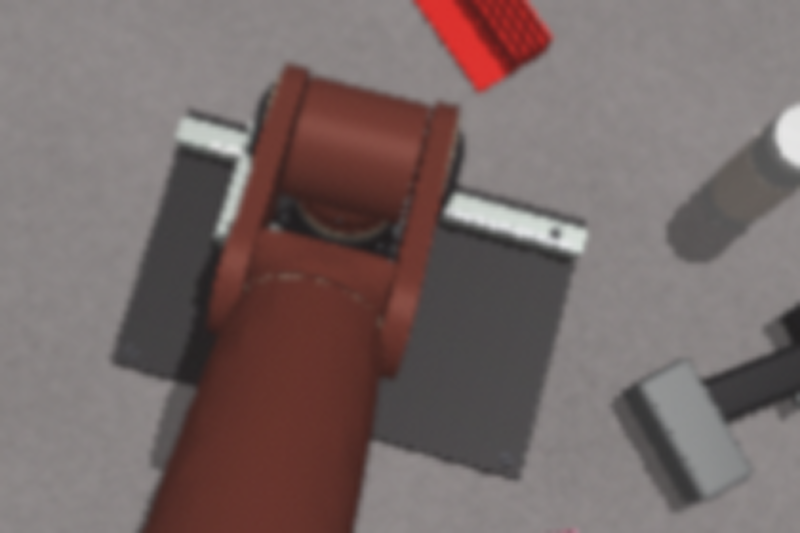

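>>> carry_out --pt "0 0 0.015 0 0 0 0" --pt "0 0 0 0 0 0 0" --pt "0 0 0 0 0 0 0" --pt "0 0 0 0 0 0 0"

```text
t: 15.5
tool_pos: [0.63, -0.0463, 0.018]
tool_rot: [-0.343, -3.116, 0.001]
contact_force: [-11.6, 1.0, 11.9]
opening: -0.0001
```

>>> carry_out --pt "0.018 -0.002 0.018 0 0 0 0" --pt "0 0 0 0 0 0 0" --pt "0 0 0 0 0 0 0" --pt "0 0 0 0 0 0 0" --pt "0 0 0 0 0 0 0"

```text
t: 16.0
tool_pos: [0.63, -0.0463, 0.0181]
tool_rot: [-0.343, -3.115, 0.0]
contact_force: [-12.4, 0.4, 10.6]
opening: -0.0001
```

Run:
```python
from station import ctrl
o=ctrl.get_obs();print(o["t"],o["tool_pos"],o["contact_force"])
ctrl.get_image("wrist");ctrl.get_image("wrist")
o=ctrl.get_obs();print(o["t"],o["tool_pos"],o["contact_force"],o["wrist_torque"])
```

```text
16.0 [ 0.62999461 -0.04630536  0.01807303] [-12.43457978   0.38437327  10.5969427 ]
16.1 [ 0.62994034 -0.04631063  0.01801836] [-11.4765106    0.70767544  10.52950093] [ 6.24006953e-02  1.75927673e+00 -1.51358661e-03]
```

The push is steady at about 12 N into the fence and 10.5 N down, with the heatsink against both the fence and the stop. I'll hand it in now.

Run:
```python
from station import ctrl
print(ctrl.finish_job())
```

```text
the job is handed in; nothing more can be done
None
```

The heatsink is seated in the jig corner, and the job was handed in at about 16 s with the fingers still pressing on it.

I pushed it flat against the fence first, then slid it along the fence by its end face until it met the stop. The flange went under the drill-bush arm on the way. Then I moved the shut fingers to the inside corner of the heatsink and pressed diagonally.

- **Position:** the last wrist picture, taken just before the final small force adjustments, showed the heatsink parallel to the fence, its end at the stop and its flange under the arm. When it reached the stop, the push force rose to about 9 N with no further movement.
- **Force:** the last readings were about 11 to 12 N into the fence and 10.5 N down. I pushed slightly harder toward the fence because friction on the plate takes some of that push. The push into the fence varied by about 1 N between readings.
- **What didn't work:** I first tried to slide it along the fence by friction from the inside corner. The fingers slipped and the heatsink stayed put, so I pushed on its end instead.
- **Other objects:** I didn't touch anything else on the bench on purpose. The end pictures I looked at showed nothing out of place, but they don't cover the whole bench.

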